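Square the wax stack and slide it out over the ledge's end

ROBOT

A 7-joint arm with a two-finger parallel gripper is mounted at the origin on a cart in front of the work surface, level with it; the furniture and walls round the work are solid. World frame = base frame: x ahead of the robot, y to its left, z up, the work surface at z = 0. Lengths are in m, angles in rad, forces in N, time in s.
With the tool pointing down it reaches from about 0.35 to 0.9 m from the base axis. Payload 7.2 kg.
Tool frame: the origin (TCP) lies midway between the tips of the shut fingers; the grasp point (between the pads) lies 19 mm behind it; x points along the fingers, y is the direction in which the jaws open and shut, and the axes are right-handed (so a half turn about x gives the same grasp; the last joint's range is limited). The gripper opens to 88 mm and grips with 3 to 60 N. Pads are 20 mm wide; open, the fingers measure 115 mm over their backs; the gripper's body (75 mm by 178 mm) begins 61 mm behind the grasp point.
Start: joints at [-0.068, 0.411, -0.013, 1.596, 0.006, 1.134, -0.082], TCP at [0.625, -0, 0.223] pointing down, gripper open.
Joint ranges: [-2.95, 2.95], [-0.29, 1.99], [-1.47, 1.44], [0.14, 2.54], [-1.03, 4.17], [0.13, 1.85], [-2.86, 2.86]. Speed limits (rad/s): [2.39, 2.39, 3.01, 3.01, 3.14, 3.14, 3.14].

INTERFACE

Orientations are given as [roll, pitch, yaw] about the fixed x, y, z axes, in that order (R = Rz(yaw) Ry(pitch) Rx(roll)).
In Python, from cell import bot, get_image, calibration gives the robot as it stands.
- The arm moves only by the shell command python3 -m crank 'ROWS'. ROWS is JSON, a list of rows, each an object with "delta_pos": the shift along the tool's x, y, z in mm, a list of three; "turn": the turn about the tool's x in rad; "gripper": the closure, from 0 (fully open) to 1 (shut). In form: [{"delta_pos": [dx, dy, dz], "turn": turn, "gripper": gripper}, ...]. A call has 1 to 20 rows; each row is the pose to reach, as a shift and turn from the pose commanded when the call began, along the tool's axes at that moment; what a row does not reach only later rows make up. A row lasts 1/10 s, in which the tool goes at most 50 mm and 8.59 degrees, less where a joint would pass 70% of its speed; a pose out of reach is approached as far as the arm can. A call with a gripper value outside its range is refused whole. The fingers move at their own pace and stop on an object; the grip force is fixed at half the most. Time passes only in rows, so rows that repeat a pose let the fingers close. It gives the time, the measured TCP pose, the force and the opening at its end, in the units of the state.
- bot.get_state(): the state, without advancing time (a new reading comes with each control period).
- get_image(name): name is "scene" or "side" or "wrist"; returns (picture, depth): 420x560x3 uint8, red, green, blue; 420x560 float32, m along the optical axis (not along the pixel's ray), 0 where there is no reading.
- calibration(name): a dict with "intrinsics" (3x3 intrinsics, pixels), "R" (3x3) and "t" (3): a world point X has camera coordinates R X + t; the wrist camera has in their place "hand_eye" (4x4, takes a point from camera to tool coordinates, whose origin is the TCP and whose axes are the tool frame's). Camera axes: x right, y down, z forward; pixel columns grow to the right and rows downward; lengths in m; the calibration is good to about 2 mm. The wrist camera is an equidistant fisheye: a pixel r from the principal point sees the ray r / f radians off the axis. A picture is of the moment at which its call begins: read the wrist's pose just before it. calibration takes no time and is no camera call.
- bot.sign_off(): hands the job in, once; it reports no verdict.
The state is a dict: "clock": time; "q": joint angles; "qvel": joint speeds; "tau": joint torques, N m; "tcp_pos": TCP position; "eef_rot": TCP orientation; "ft_force": force on the tool from outside, world axes, zero at the start; "moment": the same for the moment, N m; "width": finger opening in m.
Only numpy, scipy, OpenCV 4.12 (cv2) and the standard library are available. Lean on these libraries where they do the work, as an engineer would, in place of code of your own. Each camera call takes 0.05 s, during which the arm holds its last target.

TASK

Using the fingertips only to push, first move the stack of wax sheets back until its long side lies flat against the metal fence of the ledge. Then push it along the fence towards the end beside which the plaster jaw model stands, until it sticks out about 40 mm past that end of the ledge, so that its edge can be taken later. Do not lift the stack, and leave the jaw model, the bottle and the tape roll where they stand.

Things in the scene. Friction and masses are not known exactly. Their poses are not given: they have to be found in the camera images.
- ledge: low fixed ledge: plywood deck 137 mm deep (own x) by 280 mm long (own y), top 45 mm above the bench. Origin at bench height under the deck's middle; own x points back to an aluminium fence along the whole back edge, its front face at own x = +68.5 mm, its top 16 mm above the deck. Ends (own y = +-140 mm) and front (own x = -68.5 mm) are open. A microscope stands in front of it at about x 0.33, y 0.14 m
- wax_stack: flat pink rectangular stack of modelling wax sheets, rigid as one plate, about 150 mm long (own x) by 78 mm wide (own y) and 9 mm thick, 0.08 to 0.17 kg; origin at the centre of its underside. It starts near the middle of the deck, wholly on it, its length roughly along the ledge (up to 0.13 rad askew; own x is roughly the ledge's +y), its middle 14 to 20 mm short of where the fence stops it; it slides under a light push of under 1.5 N
- jaw_model: cream plaster model of a jaw, a horseshoe of teeth on a flat base, 65 x 73 x 32 mm, loose on the bench beyond one end of the ledge (which end varies), about 100 mm from it to its centre; origin at the centre of its underside. It marks the end over which the stack shall stick out
- bottle: brown bottle with a white cap, 46 x 45 x 94 mm, loose on the bench beyond the other end of the ledge; origin at the centre of its underside
- tape: roll of cream masking tape lying flat, 81 mm across and 19 mm high, loose on the bench behind the ledge; origin at the centre of its underside

How it is judged:
By the outcome, as a careful person would: the job done as asked, in the order asked, and still so for the second after the job is handed in, with the robot touching nothing.
It also fails if it takes over 51 s, if anything falls off the work surface, if the arm or the gripper's body presses on something with over 40 N, if the wrist force passes 120 N, or if a joint passes its speed limit or range.

## Working session

There is one attempt and no reset: what is moved stays moved. The work goes in short steps, Python scripts to look and compute and a shell command to move; the robot and the scene stay as the last step left them, time stands still between calls to the robot, and variables do not carry over. Pictures are saved under pics/ and viewed, and the job is handed in when it is done.

```bash
mkdir -p pics; ls; python3 - <<'E'
from cell import bot,get_image,calibration
import cv2,numpy as np
print(bot.get_state())
for n in("scene","side"):
    p,d=get_image(n); cv2.imwrite(f"pics/{n}0.png",p[:,:,::-1]); np.savez(f"pics/{n}0.npz",p=p,d=d)
    print(n,calibration(n))
E
```

```text
pics
{'clock': 0.0, 'q': array([-0.06820983,  0.41190178, -0.01271872,  1.59705833,  0.00559086,
        1.13426535, -0.08217904]), 'qvel': array([ 2.14652503e-03, -1.30256538e-03,  1.06763699e-03,  1.21053043e-03,
       -1.70680741e-03,  2.71809640e-04,  5.38092887e-05]), 'tau': array([-2.92756195e-04, -5.87956166e+01,  6.41712137e-01, -2.91074431e+01,
       -5.37758670e-02,  1.83686998e-02,  1.53371734e-04]), 'tcp_pos': array([ 6.24494043e-01, -2.92041667e-05,  2.21802010e-01]), 'eef_rot': array([-1.50682161,  1.56919901, -3.07756016]), 'ft_force': array([-0.22619121, -0.10269187,  0.51449692]), 'moment': array([-0.0260418 ,  0.00741029, -0.03039863]), 'width': 0.08819208744936456}
scene {'intrinsics': array([[440.10089872,   0.        , 277.93962614],
       [  0.        , 440.10089872, 206.24026849],
       [  0.        ,   0.        ,   1.        ]]), 'R': array([[ 0.90966451, -0.41473269,  0.0225228 ],
       [-0.24037926, -0.56991398, -0.78575815],
       [ 0.33871565,  0.70936229, -0.61812365]]), 't': array([-0.5936741 ,  0.16977802,  0.97293499])}
side {'intrinsics': array([[504.0645146 ,   0.        , 283.95427815],
       [  0.        , 504.0645146 , 203.3513618 ],
       [  0.        ,   0.        ,   1.        ]]), 'R': array([[-0.85246869, -0.52271483,  0.00814444],
       [-0.30314444,  0.48157021, -0.82230991],
       [ 0.42591146, -0.7034624 , -0.56898162]]), 't': array([0.52155809, 0.27164718, 0.94259259])}
```

View pics/scene0.png

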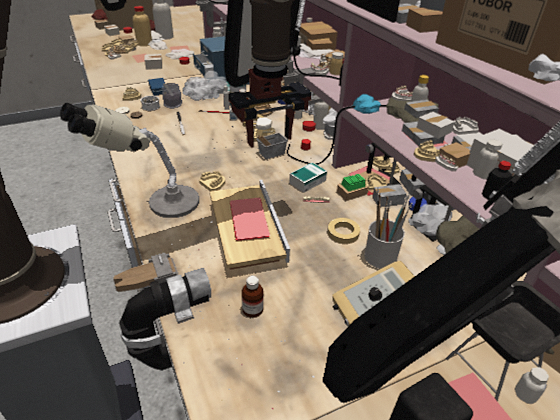

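View pics/side0.png

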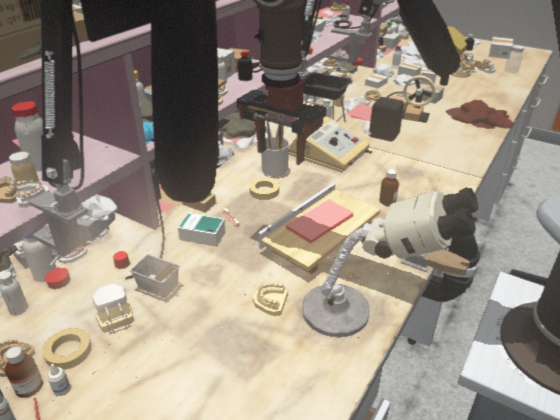

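The scene view shows the pink stack at about (250,218), the ledge at (210–290, 185–270), the jaw at (212,181), the bottle at (253,297) and the tape at (343,230). The side view has the stack at (320,220), the jaw at (270,297) and the bottle at (389,187). The jaw's end is the +y end if the frames hold, and I'll measure that next.

```bash
cat > h.py <<'E'
import numpy as np,cv2
from cell import calibration
def pts(n,p,d):
    c=calibration(n);K=c["intrinsics"];v,u=np.indices(d.shape)
    X=np.stack([(u-K[0,2])/K[0,0]*d,(v-K[1,2])/K[1,1]*d,d],-1)
    return (X-c["t"])@c["R"]
def onplane(n,uv,z):
    c=calibration(n);K=c["intrinsics"];R=c["R"];o=-R.T@c["t"]
    uv=np.atleast_2d(uv).astype(float)
    r=np.c_[(uv[:,0]-K[0,2])/K[0,0],(uv[:,1]-K[1,2])/K[1,1],np.ones(len(uv))]@R
    return o+r*((z-o[2])/r[:,2])[:,None]
def proj(n,X):
    c=calibration(n);Y=c["R"]@np.asarray(X)+c["t"];q=c["intrinsics"]@Y;return q[:2]/q[2]
def pinkmask(p,d,W):
    hsv=cv2.cvtColor(p,cv2.COLOR_RGB2HSV)
    m=((hsv[...,0]>165)|(hsv[...,0]<8))&(hsv[...,1]>70)&(hsv[...,2]>100)
    m&=(W[...,2]>.035)&(W[...,2]<.075)&(W[...,0]>.3)&(W[...,0]<.8)&(abs(W[...,1])<.5)
    m=m.astype(np.uint8)
    k,l,s,_=cv2.connectedComponentsWithStats(m)
    return l==1+np.argmax(s[1:,4])
E
cat > m0.py <<'E'
from h import *
for n in("scene","side"):
    z=np.load(f"pics/{n}0.npz");p,d=z["p"],z["d"];W=pts(n,p,d)
    m=pinkmask(p,d,W); 
    c=max(cv2.findContours(m.astype(np.uint8),0,2)[0],key=cv2.contourArea)[:,0]
    P=onplane(n,c,.054)[:,:2].astype(np.float32)
    print(n,"pink",m.sum(),W[m].mean(0),np.median(W[m][:,2]),cv2.minAreaRect(P*1000))
    # deck
    k=(abs(W[...,2]-.045)<.004)&(np.hypot(W[...,0]-W[m].mean(0)[0],W[...,1]-W[m].mean(0)[1])<.2)&(d>0)
    q=W[k|m];print("deck",k.sum(),cv2.minAreaRect((q[:,:2]*1000).astype(np.float32)))
    f=(W[...,2]>.057)&(W[...,2]<.066)&(np.hypot(W[...,0]-W[m].mean(0)[0],W[...,1]-W[m].mean(0)[1])<.2)&(d>0)
    print("fence",f.sum(),cv2.minAreaRect((W[f][:,:2]*1000).astype(np.float32)))
    o=p.copy();o[m]=[0,0,255];o[k]=[0,255,0];o[f]=[255,0,255]
    cv2.imwrite(f"pics/{n}_ov0.png",cv2.resize(o[130:330,150:430],None,fx=2.8,fy=2.8,interpolation=0)[:,:,::-1])
    for nm,uv in {"scene":dict(jaw=(212,181),bot=(253,310),tape=(343,230)),"side":dict(jaw=(270,297),bot=(388,202),tape=(264,188))}[n].items(): print(nm,onplane(n,uv,.01))
    print(proj(n,[.625,0,.223]))
E
python3 m0.py
```

```text
scene pink 1288 [ 0.54545985 -0.05796505  0.05375852] 0.05388795927022429 ((546.5117797851562, -54.451904296875), (153.71875, 81.43856811523438), 75.60885620117188)
deck 2878 ((536.5974731445312, -50.56048583984375), (284.4660339355469, 144.25897216796875), 81.96942901611328)
fence 264 ((565.5664672851562, -106.66627502441406), (352.3604431152344, 160.59837341308594), 46.155155181884766)
jaw [[0.52817871 0.19020393 0.01      ]]
bot [[ 0.46275698 -0.29057128  0.01      ]]
tape [[ 0.7682103  -0.14630006  0.01      ]]
[269.48430155 140.78662585]
side pink 1330 [ 0.54424654 -0.0436129   0.05409912] 0.05447433126730355 ((544.3446044921875, -50.23247528076172), (157.97482299804688, 84.00778198242188), 76.01692199707031)
deck 3062 ((538.63916015625, -50.279052734375), (285.4214172363281, 146.8011474609375), 79.24665832519531)
fence 383 ((562.9063110351562, -52.56402587890625), (276.5123291015625, 104.5819091796875), 80.06810760498047)
jaw [[0.53146969 0.18587874 0.01      ]]
bot [[ 0.45629431 -0.26712108  0.01      ]]
tape [[ 0.76771643 -0.15035838  0.01      ]]
[279.56608919 156.20495382]
```

```bash
cat > m1.py <<'E'
from h import *
for n in("scene","side"):
    z=np.load(f"pics/{n}0.npz");p,d=z["p"],z["d"];W=pts(n,p,d)
    a=np.deg2rad(-9.5); C=np.array([.537,-.0505])
    ex=np.array([np.cos(a),np.sin(a)]);ey=np.array([-np.sin(a),np.cos(a)])
    L=(W[...,:2]-C)@np.stack([ex,ey],1)
    f=(W[...,2]>.053)&(W[...,2]<.066)&(abs(L[...,0]-.072)<.02)&(abs(L[...,1])<.16)&(d>0)
    o=p.copy();o[f]=[255,0,255]
    q=W[f]; vx,vy,x0,y0=cv2.fitLine((q[:,:2]).astype(np.float32),cv2.DIST_HUBER,0,.01,.01).ravel()
    print(n,f.sum(),"fence dir deg",np.degrees(np.arctan2(vy,vx)),"L x stats",np.percentile(L[f][:,0],[5,50,95]),"Ly",np.percentile(L[f][:,1],[1,99]))
    for lo in np.arange(-.14,.14,.04):
        g=f&(L[...,1]>lo)&(L[...,1]<lo+.04); print(round(lo,2),g.sum(),np.round(np.percentile(L[g][:,0],[5,50,95]),4) if g.sum() else 0)
    k=(abs(W[...,2]-.045)<.004)&(abs(L[...,0])<.09)&(abs(L[...,1])<.17)&(d>0)
    print("deck",np.round([np.percentile(L[k][:,0],[1,99]),np.percentile(L[k][:,1],[.5,99.5])],4))
    m=pinkmask(p,d,W)
    c=cv2.findContours(m.astype(np.uint8),0,2)[0];c=max(c,key=cv2.contourArea)[:,0]
    cv2.imwrite(f"pics/{n}_b.png",cv2.resize(p[170:280,195:405],None,fx=3.8,fy=3.8,interpolation=2)[:,:,::-1])
    o[m]=[0,0,255];o[k]=[0,255,0]
    cv2.imwrite(f"pics/{n}_o.png",cv2.resize(o[170:280,195:405],None,fx=3.8,fy=3.8,interpolation=0)[:,:,::-1])
E
python3 m1.py
```

```text
scene 296 fence dir deg 80.49415 L x stats [0.06717912 0.07055794 0.07502064] Ly [-0.13919015  0.13526309]
-0.14 58 [0.0669 0.0705 0.075 ]
-0.1 46 [0.0672 0.0706 0.0749]
-0.06 45 [0.0675 0.0705 0.0748]
-0.02 45 [0.0671 0.0697 0.0744]
0.02 37 [0.0678 0.0706 0.0749]
0.06 34 [0.0623 0.0705 0.0751]
0.1 31 [0.0675 0.0712 0.0753]
0.14 0 0
deck [[-0.0684  0.0683]
 [-0.1398  0.1395]]
side 435 fence dir deg 80.020035 L x stats [0.06706196 0.07019207 0.07645627] Ly [-0.13567418  0.13950851]
-0.14 52 [0.0663 0.0697 0.0748]
-0.1 52 [0.0671 0.0695 0.0754]
-0.06 60 [0.0671 0.07   0.0763]
-0.02 56 [0.0676 0.0704 0.077 ]
0.02 71 [0.0538 0.0703 0.0767]
0.06 64 [0.0683 0.0703 0.0763]
0.1 77 [0.0676 0.0703 0.0766]
0.14 3 [0.0721 0.0721 0.0748]
deck [[-0.0685  0.0705]
 [-0.1381  0.1407]]
```

```bash
python3 -c "
import cv2,numpy as np
a=[cv2.imread(f'pics/{n}_{s}.png') for n in('scene','side') for s in 'bo']
r=lambda i:cv2.resize(i,(400,210))
cv2.imwrite('pics/q.png',np.vstack([np.hstack([r(a[0]),r(a[1])]),np.hstack([r(a[2]),r(a[3])])]))"
```

```text
(no output)
```

View pics/q.png

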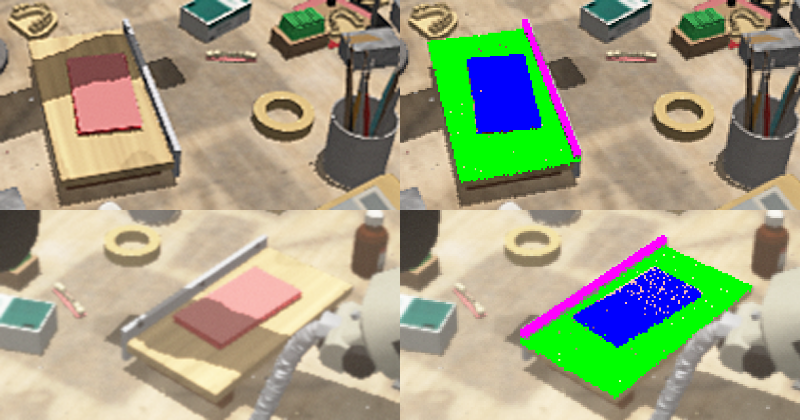

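View pics/scene_b.png

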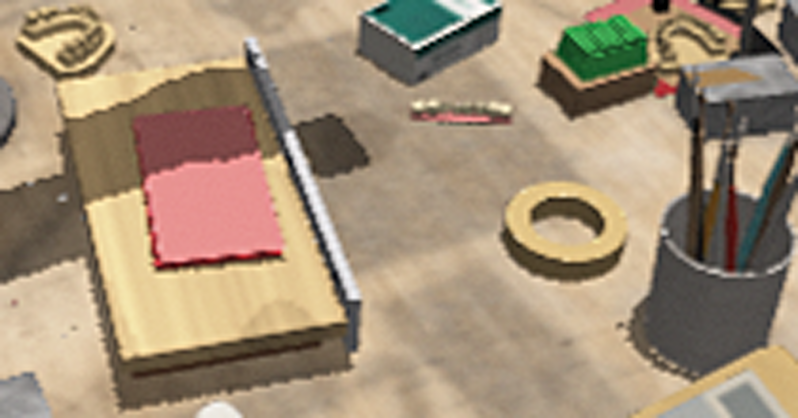

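View pics/side_b.png

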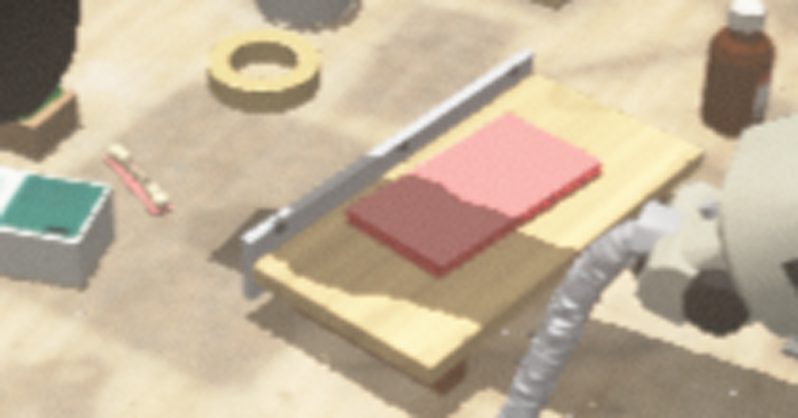

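The masks sit on the stack, deck and fence. Next I'll get the stack pose in ledge coordinates, the tool axes, and the clearance to the microscope.

```bash
cat >> h.py <<'E'
from scipy.spatial.transform import Rotation as Ro
A=np.deg2rad(-9.75);C=np.array([.537,-.0505])
EX=np.array([np.cos(A),np.sin(A)]);EY=np.array([-np.sin(A),np.cos(A)])
def led(P): return (np.asarray(P)[...,:2]-C)@np.stack([EX,EY],1)
def stack(n,p,d):
    W=pts(n,p,d);m=pinkmask(p,d,W)&(W[...,2]>.049)
    m=cv2.morphologyEx(m.astype(np.uint8),cv2.MORPH_OPEN,np.ones((3,3)))>0
    L=led(W[m])*1000
    r=cv2.minAreaRect(L.astype(np.float32)); b=cv2.boxPoints(r)
    return m,L,r,b
def tool(s):
    return Ro.from_euler('xyz',s["eef_rot"]).as_matrix()
E
cat > m2.py <<'E'
from h import *
from cell import bot
s=bot.get_state();R=tool(s);print(np.round(R,3),"tcp led",led(s["tcp_pos"]))
for n in("scene","side"):
    z=np.load(f"pics/{n}0.npz");p,d=z["p"],z["d"];m,L,r,b=stack(n,p,d)
    print(n,r,np.round(b,1).tolist(), m.sum())
    W=pts(n,p,d);l=led(W)
    k=(d>0)&(W[...,2]>.03)&(W[...,2]<.5)&(abs(W[...,0]-.36)<.12)&(abs(W[...,1]-.12)<.2)&(l[...,0]<-.075)
    for zz in np.arange(.03,.4,.04):
        g=k&(W[...,2]>zz)&(W[...,2]<zz+.04)
        if g.sum():print(round(zz,2),g.sum(),np.round(np.percentile(W[g],[1,99],axis=0)[:,:2],3).tolist(),"led max x",np.percentile(l[g][:,0],99).round(3))
E
python3 m2.py
```

```text
[[-0.001  1.     0.   ]
 [-0.     0.    -1.   ]
 [-1.    -0.001  0.   ]] tcp led [0.07776214 0.06457401]
scene ((9.853034973144531, -0.8240203857421875), (153.58734130859375, 79.7449951171875), 85.29874420166016) [[-36.20000076293945, -74.0999984741211], [43.29999923706055, -80.5999984741211], [55.900001525878906, 72.4000015258789], [-23.600000381469727, 79.0]] 1266
0.03 248 [[0.301, -0.079], [0.422, 0.171]] led max x -0.145
0.07 121 [[0.398, 0.14], [0.422, 0.17]] led max x -0.151
0.11 88 [[0.389, 0.15], [0.413, 0.165]] led max x -0.158
0.15 107 [[0.346, 0.132], [0.405, 0.16]] led max x -0.166
0.19 346 [[0.273, 0.085], [0.39, 0.154]] led max x -0.179
0.23 732 [[0.242, 0.075], [0.362, 0.16]] led max x -0.204
0.27 1028 [[0.241, 0.074], [0.329, 0.16]] led max x -0.234
0.31 94 [[0.243, 0.087], [0.277, 0.154]] led max x -0.283
side ((9.366275787353516, 0.00838470458984375), (156.00474548339844, 81.59078216552734), 84.47420501708984) [[-38.79999923706055, -73.69999694824219], [42.5, -81.5999984741211], [57.5, 73.69999694824219], [-23.700000762939453, 81.5999984741211]] 1102
0.03 371 [[0.3, -0.079], [0.422, 0.175]] led max x -0.148
0.07 222 [[0.399, 0.141], [0.422, 0.181]] led max x -0.151
0.11 186 [[0.39, 0.16], [0.415, 0.176]] led max x -0.158
0.15 199 [[0.379, 0.154], [0.405, 0.169]] led max x -0.166
0.19 588 [[0.278, 0.14], [0.392, 0.184]] led max x -0.178
0.23 1303 [[0.243, 0.115], [0.363, 0.189]] led max x -0.205
0.27 2140 [[0.241, 0.088], [0.328, 0.183]] led max x -0.236
0.31 278 [[0.241, 0.089], [0.279, 0.162]] led max x -0.282
```

Stack centre in the ledge frame is about (9.6, -0.4) mm, skewed about 4.8° with the +y end nearer the fence, so it needs about 20 mm to reach it. The jaw stands at the +y end. The microscope is clear (ledge x < -145 mm). I'll push with the open fingers side by side along ledge y. First I move over the front strip of the deck and turn.

```bash
python3 -m crank '[{"delta_pos":[0,-30,8],"turn":-0.14,"gripper":0},{"delta_pos":[0,-60,16],"turn":-0.28,"gripper":0},{"delta_pos":[0,-90,25],"turn":-0.42,"gripper":0},{"delta_pos":[0,-120,33],"turn":-0.56,"gripper":0},{"delta_pos":[0,-147,40],"turn":-0.70,"gripper":0},{"delta_pos":[20,-147,40],"turn":-0.84,"gripper":0},{"delta_pos":[40,-147,40],"turn":-0.98,"gripper":0},{"delta_pos":[60,-147,40],"turn":-1.12,"gripper":0},{"delta_pos":[80,-147,40],"turn":-1.26,"gripper":0},{"delta_pos":[100,-147,40],"turn":-1.40,"gripper":0},{"delta_pos":[120,-147,40],"turn":-1.40,"gripper":0},{"delta_pos":[140,-147,40],"turn":-1.40,"gripper":0},{"delta_pos":[140,-147,40],"turn":-1.40,"gripper":0},{"delta_pos":[140,-147,40],"turn":-1.40,"gripper":0}]'
cat > look.py <<'E'
import sys
from h import *
from cell import bot,get_image
tag=sys.argv[1]
s=bot.get_state();R=tool(s)
print("t",s["clock"],"tcp",np.round(s["tcp_pos"]*1000,1),"led",np.round(led(s["tcp_pos"])*1000,1),"F",np.round(s["ft_force"],2))
print("tool y,z in ledge deg",np.degrees(np.arctan2(R[1,1],R[0,1]))-np.degrees(A),np.degrees(np.arctan2(R[1,2],R[0,2]))-np.degrees(A))
for n in sys.argv[2:]:
    p,d=get_image(n);np.savez(f"pics/{tag}_{n}.npz",p=p,d=d)
    cv2.imwrite(f"pics/{tag}_{n}.png",cv2.resize(p[120:300,150:430],None,fx=2.8,fy=2.8,interpolation=2)[:,:,::-1])
    m,L,r,b=stack(n,p,d);print(n,m.sum(),np.round(r[0],1),np.round(r[1],1),round(r[2],1),np.round(b,1).tolist())
E
python3 look.py a scene
```

```text
clock: 1.5
tcp_pos: [0.4778, -0.04, 0.0827]
eef_rot: [-3.092, 1.57, 3.02]
ft_force: [-0.5, 0.1, 0.6]
width: 0.0875
t 1.5 tcp [477.8 -40.   82.7] led [-60.1   0.4] F [-0.5   0.06  0.64]
tool y,z in ledge deg 89.96540192209275 -0.03460110563568364
scene 1222 [ 9.8 -0.6] [153.6  79. ] 85.5 [[-35.5, -74.0999984741211], [43.20000076293945, -80.19999694824219], [55.20000076293945, 72.9000015258789], [-23.5, 79.0]]
```

View pics/a_scene.png

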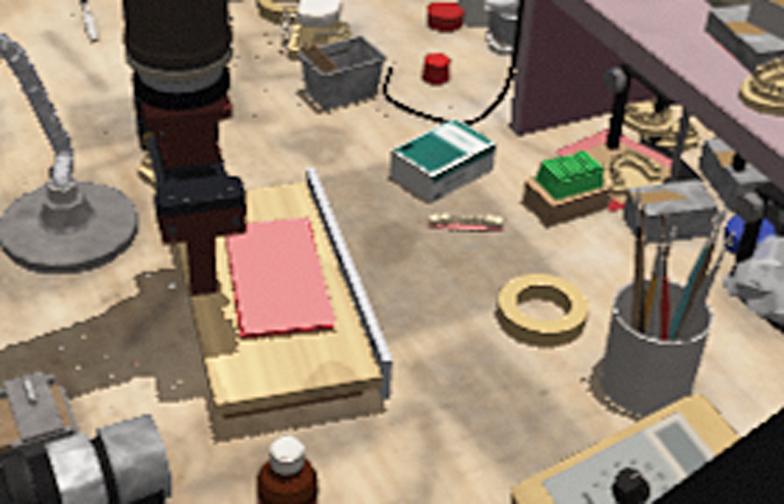

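The fingers are in front of the stack's long front side, at about (205,280) in the crop, and square to the ledge. Now lower them and push back most of the way.

```bash
python3 -m crank '[{"delta_pos":[17,0,0],"turn":0,"gripper":0},{"delta_pos":[34,0,0],"turn":0,"gripper":0},{"delta_pos":[34,0,0],"turn":0,"gripper":0},{"delta_pos":[34,0,0],"turn":0,"gripper":0}]' && python3 -m crank '[{"delta_pos":[0,0,5],"turn":0,"gripper":0},{"delta_pos":[0,0,10],"turn":0,"gripper":0},{"delta_pos":[0,0,13],"turn":0,"gripper":0},{"delta_pos":[0,0,16],"turn":0,"gripper":0},{"delta_pos":[0,0,19],"turn":0,"gripper":0},{"delta_pos":[0,0,22],"turn":0,"gripper":0},{"delta_pos":[0,0,25],"turn":0,"gripper":0},{"delta_pos":[0,0,28],"turn":0,"gripper":0},{"delta_pos":[0,0,31],"turn":0,"gripper":0},{"delta_pos":[0,0,34],"turn":0,"gripper":0},{"delta_pos":[0,0,34],"turn":0,"gripper":0},{"delta_pos":[0,0,34],"turn":0,"gripper":0}]'; python3 look.py b scene
```

```text
clock: 1.95
tcp_pos: [0.4785, -0.04, 0.0496]
eef_rot: [0.095, 1.57, -0.076]
ft_force: [0.4, -0.0, -0.0]
width: 0.0876
clock: 3.15
tcp_pos: [0.5115, -0.0458, 0.0486]
eef_rot: [0.879, 1.571, 0.709]
ft_force: [-0.2, 0.1, -0.5]
width: 0.088
t 3.15 tcp [511.5 -45.8  48.6] led [-25.9   0.3] F [-0.21  0.1  -0.51]
tool y,z in ledge deg 89.96727755962668 -0.032722496578498905
scene 894 [25.1  0.9] [ 78.1 153.9] 0.8 [[-15.0, 77.30000305175781], [-12.899999618530273, -76.5], [65.19999694824219, -75.5], [63.099998474121094, 78.4000015258789]]
```

View pics/b_scene.png

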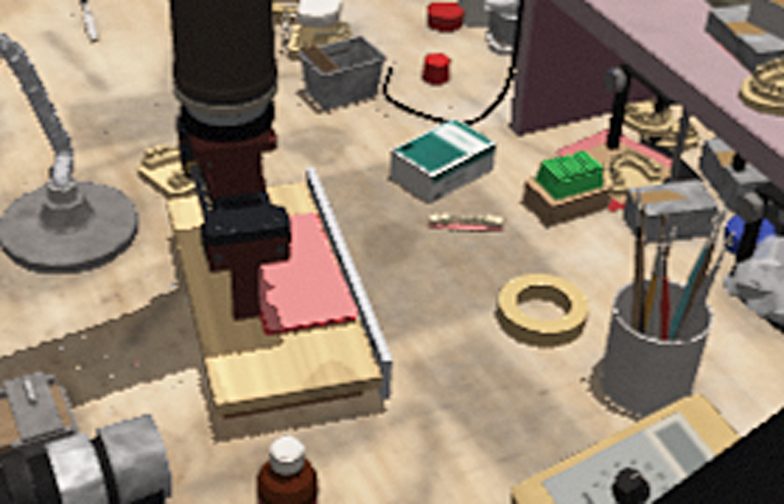

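The stack has squared up and has about 4 mm left to go to the fence. I'll continue gently and watch the force.

```bash
python3 -m crank '[{"delta_pos":[0,0,1],"turn":0,"gripper":0},{"delta_pos":[0,0,2],"turn":0,"gripper":0},{"delta_pos":[0,0,3],"turn":0,"gripper":0},{"delta_pos":[0,0,3],"turn":0,"gripper":0}]'; python3 -m crank '[{"delta_pos":[0,0,1],"turn":0,"gripper":0},{"delta_pos":[0,0,1],"turn":0,"gripper":0}]';python3 -m crank '[{"delta_pos":[0,0,1],"turn":0,"gripper":0},{"delta_pos":[0,0,1],"turn":0,"gripper":0}]'
```

```text
clock: 3.6
tcp_pos: [0.5146, -0.0463, 0.0487]
eef_rot: [0.175, 1.571, 0.004]
ft_force: [-0.1, 0.4, -0.4]
width: 0.0877
clock: 3.8
tcp_pos: [0.5156, -0.0465, 0.0487]
eef_rot: [0.149, 1.571, -0.022]
ft_force: [-0.1, -0.3, -0.8]
width: 0.0877
clock: 4.0
tcp_pos: [0.5166, -0.0467, 0.0486]
eef_rot: [0.097, 1.571, -0.074]
ft_force: [-0.5, 0.1, 0.2]
width: 0.0878
```

```bash
python3 -m crank '[{"delta_pos":[0,0,1],"turn":0,"gripper":0},{"delta_pos":[0,0,1],"turn":0,"gripper":0}]'; python3 -m crank '[{"delta_pos":[0,0,1],"turn":0,"gripper":0},{"delta_pos":[0,0,1],"turn":0,"gripper":0}]'; python3 look.py c scene side
```

```text
clock: 4.2
tcp_pos: [0.5172, -0.0468, 0.0486]
eef_rot: [-3.022, 1.57, 3.09]
ft_force: [-2.3, 0.2, 0.5]
width: 0.0881
clock: 4.4
tcp_pos: [0.5172, -0.0468, 0.0484]
eef_rot: [-3.005, 1.568, 3.108]
ft_force: [-4.7, 1.1, 4.2]
width: 0.0873
t 4.4 tcp [517.2 -46.8  48.4] led [-20.1   0.3] F [-4.68  1.1   4.24]
tool y,z in ledge deg 89.97194961765723 -0.028092584831428624
scene 889 [30.5  0.4] [ 76.2 153.8] 0.2 [[-8.0, 77.19999694824219], [-7.300000190734863, -76.69999694824219], [68.9000015258789, -76.4000015258789], [68.19999694824219, 77.5]]
side 535 [26.9 37.3] [82.2 84.3] 1.0 [[-14.899999618530273, 78.69999694824219], [-13.399999618530273, -5.599999904632568], [68.80000305175781, -4.099999904632568], [67.30000305175781, 80.19999694824219]]
```

View pics/c_side.png

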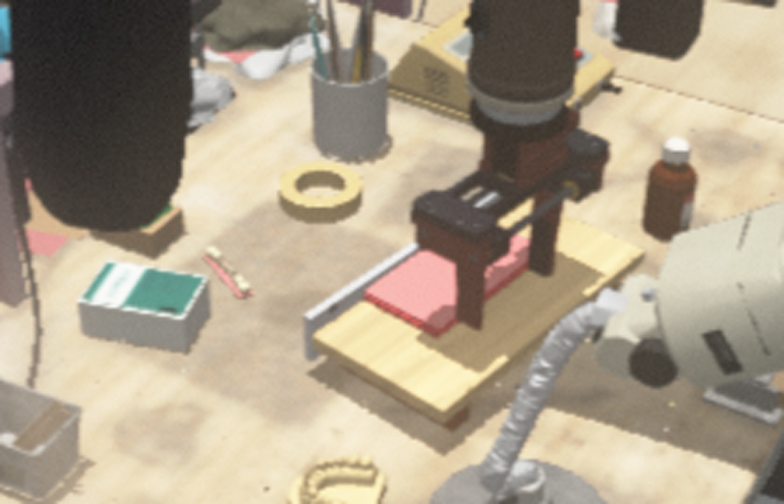

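Contact with the fence shows as a reaction of about 5 N, with the stack parallel to within 0.2°. Its fence side is at 68.5 mm, and both cameras agree on that. Now back off, lift, turn 90° and go to the -y end of the stack with the fingers partly closed.

```bash
python3 -m crank '[{"delta_pos":[0,0,-3],"turn":0,"gripper":0},{"delta_pos":[0,0,-8],"turn":0,"gripper":0},{"delta_pos":[-20,0,-10],"turn":0,"gripper":0.6},{"delta_pos":[-45,0,-10],"turn":0,"gripper":0.6},{"delta_pos":[-50,-15,-10],"turn":0.13,"gripper":0.6},{"delta_pos":[-50,-30,-5],"turn":0.27,"gripper":0.6},{"delta_pos":[-50,-45,5],"turn":0.41,"gripper":0.6},{"delta_pos":[-50,-60,15],"turn":0.55,"gripper":0.6},{"delta_pos":[-50,-75,25],"turn":0.69,"gripper":0.6},{"delta_pos":[-50,-90,35],"turn":0.83,"gripper":0.6},{"delta_pos":[-50,-100,45],"turn":0.97,"gripper":0.6},{"delta_pos":[-50,-105,50],"turn":1.11,"gripper":0.6},{"delta_pos":[-50,-105,50],"turn":1.25,"gripper":0.6},{"delta_pos":[-50,-105,50],"turn":1.39,"gripper":0.6},{"delta_pos":[-50,-105,50],"turn":1.53,"gripper":0.6},{"delta_pos":[-50,-105,50],"turn":1.571,"gripper":0.6},{"delta_pos":[-50,-105,50],"turn":1.571,"gripper":0.6},{"delta_pos":[-50,-105,50],"turn":1.571,"gripper":0.6}]'; python3 look.py d scene side
```

```text
clock: 6.3
tcp_pos: [0.55, -0.1589, 0.0987]
eef_rot: [1.396, 1.57, -0.344]
ft_force: [0.2, 0.2, 0.1]
width: 0.0355
t 6.3 tcp [ 550.  -158.9   98.7] led [  31.1 -104.6] F [0.18 0.21 0.11]
tool y,z in ledge deg 0.05432101086445762 -89.94568174115824
scene 689 [ 28.6 -19.3] [113.4  79. ] 89.2 [[-11.699999809265137, -75.5], [67.19999694824219, -76.5999984741211], [68.80000305175781, 36.79999923706055], [-10.100000381469727, 37.900001525878906]]
side 1002 [28.9  1.8] [ 81.9 156.6] 0.6 [[-12.899999618530273, 79.69999694824219], [-11.300000190734863, -76.9000015258789], [70.5999984741211, -76.0999984741211], [69.0, 80.5]]
```

View pics/d_scene.png

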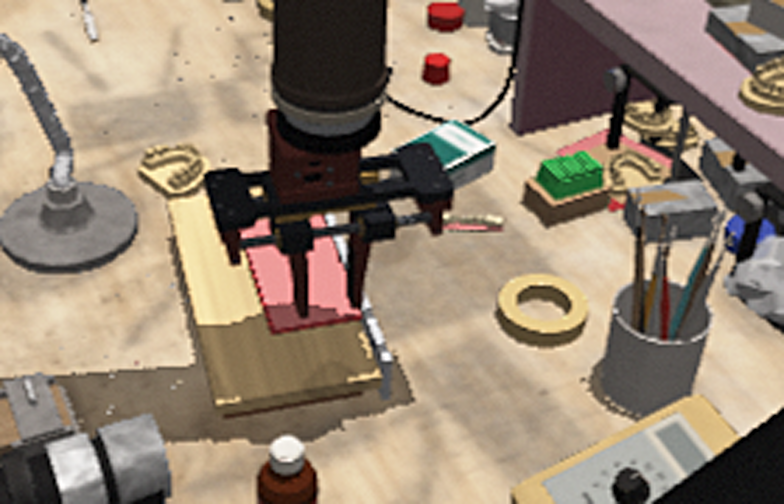

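View pics/d_side.png

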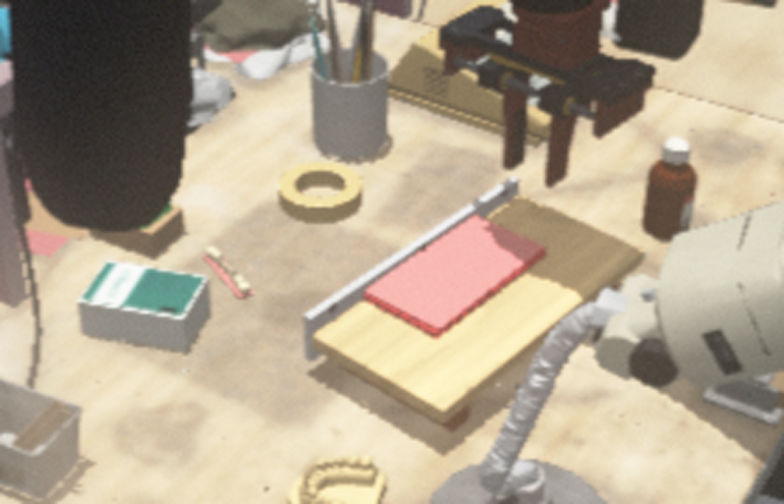

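The side view shows the stack flat along the fence, and the fingers are beyond its -y end. Now lower and push along the fence, with a trace of bias towards it.

```bash
python3 -m crank '[{"delta_pos":[20,0,0],"turn":0,"gripper":0.6},{"delta_pos":[40,0,0],"turn":0,"gripper":0.6},{"delta_pos":[50,0,0],"turn":0,"gripper":0.6},{"delta_pos":[50,0,0],"turn":0,"gripper":0.6},{"delta_pos":[50,0,-5],"turn":0,"gripper":0.6},{"delta_pos":[50,0,-10],"turn":0,"gripper":0.6},{"delta_pos":[50,0,-14],"turn":0,"gripper":0.6},{"delta_pos":[50,0,-17],"turn":0,"gripper":0.6},{"delta_pos":[50,0,-20],"turn":0,"gripper":0.6},{"delta_pos":[50,0,-24],"turn":0,"gripper":0.6},{"delta_pos":[50,0.3,-28],"turn":0,"gripper":0.6},{"delta_pos":[50,0.5,-32],"turn":0,"gripper":0.6},{"delta_pos":[50,0.7,-36],"turn":0,"gripper":0.6},{"delta_pos":[50,0.9,-40],"turn":0,"gripper":0.6},{"delta_pos":[50,1,-44],"turn":0,"gripper":0.6},{"delta_pos":[50,1,-48],"turn":0,"gripper":0.6},{"delta_pos":[50,1,-48],"turn":0,"gripper":0.6}]'; python3 look.py e scene side
```

```text
clock: 8.1
tcp_pos: [0.5592, -0.1109, 0.0486]
eef_rot: [3.011, 1.57, 1.27]
ft_force: [0.2, -0.6, -0.3]
width: 0.0351
t 8.1 tcp [ 559.2 -110.9   48.6] led [ 32.1 -55.8] F [ 0.23 -0.57 -0.28]
tool y,z in ledge deg 0.006015967763916663 -89.99398275235103
scene 211 [ 40.7 -11.6] [71.8 27.5] 76.4 [[18.899999618530273, -43.29999923706055], [45.599998474121094, -49.79999923706055], [62.5, 20.100000381469727], [35.79999923706055, 26.5]]
side 1161 [29.6 28.6] [ 81.1 159.4] 0.1 [[-11.100000381469727, 108.30000305175781], [-10.800000190734863, -51.099998474121094], [70.30000305175781, -51.0], [70.0, 108.4000015258789]]
```

View pics/e_side.png

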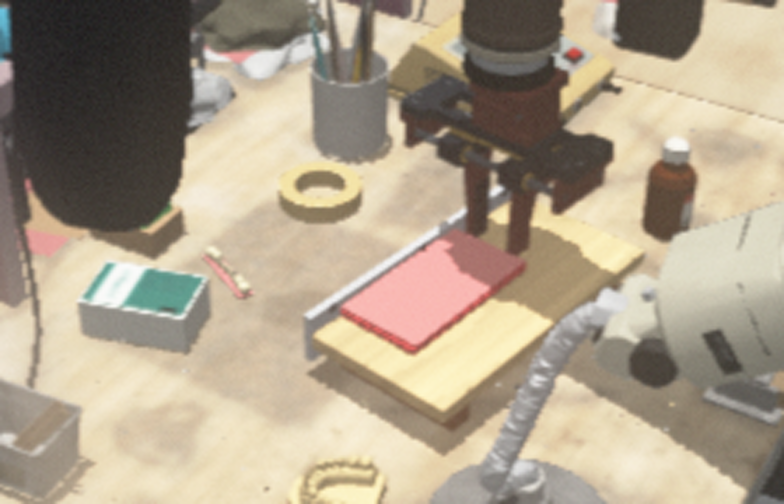

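It slides well and stays flat on the fence, with the leading edge at about 105 mm. It needs about 75 mm more, so I push 70 and then measure.

```bash
python3 -m crank '[{"delta_pos":[0,0,-4],"turn":0,"gripper":0.6},{"delta_pos":[0,0,-8],"turn":0,"gripper":0.6},{"delta_pos":[0,0.1,-12],"turn":0,"gripper":0.6},{"delta_pos":[0,0.2,-16],"turn":0,"gripper":0.6},{"delta_pos":[0,0.3,-20],"turn":0,"gripper":0.6},{"delta_pos":[0,0.4,-24],"turn":0,"gripper":0.6},{"delta_pos":[0,0.5,-28],"turn":0,"gripper":0.6},{"delta_pos":[0,0.5,-32],"turn":0,"gripper":0.6},{"delta_pos":[0,0.5,-36],"turn":0,"gripper":0.6},{"delta_pos":[0,0.5,-40],"turn":0,"gripper":0.6},{"delta_pos":[0,0.5,-44],"turn":0,"gripper":0.6},{"delta_pos":[0,0.5,-48],"turn":0,"gripper":0.6},{"delta_pos":[0,0.5,-52],"turn":0,"gripper":0.6},{"delta_pos":[0,0.5,-56],"turn":0,"gripper":0.6},{"delta_pos":[0,0.5,-60],"turn":0,"gripper":0.6},{"delta_pos":[0,0.5,-64],"turn":0,"gripper":0.6},{"delta_pos":[0,0.5,-67],"turn":0,"gripper":0.6},{"delta_pos":[0,0.5,-70],"turn":0,"gripper":0.6},{"delta_pos":[0,0.5,-70],"turn":0,"gripper":0.6}]'; python3 look.py f side; python3 - <<'E'
from h import *
z=np.load("pics/f_side.npz");p,d=z["p"],z["d"];m,L,r,b=stack("side",p,d)
for lo in(0,20,40,55):
    g=(L[:,0]>lo)&(L[:,0]<lo+15);print("lead",lo,np.percentile(L[g][:,1],[95,99,100]).round(1))
W=pts("side",p,d);l=led(W)*1000
k=(abs(W[...,2]-.045)<.003)&(abs(l[...,0]+40)<20)&(abs(l[...,1]-140)<12);print("deck end",np.percentile(l[k][:,1],[95,99,100]).round(1))
E
```

```text
clock: 10.1
tcp_pos: [0.5716, -0.0423, 0.0487]
eef_rot: [2.648, 1.57, 0.907]
ft_force: [0.3, 0.2, -0.0]
width: 0.0351
t 10.1 tcp [571.6 -42.3  48.7] led [32.7 13.9] F [ 0.25  0.25 -0.02]
tool y,z in ledge deg -0.01626695448566906 -90.01626426184116
side 1190 [29.  98.3] [159.5  81. ] 89.4 [[-12.399999618530273, 19.0], [68.5999984741211, 18.100000381469727], [70.4000015258789, 177.60000610351562], [-10.600000381469727, 178.5]]
lead 0 [172.3 175.8 177.8]
lead 20 [173.  175.9 178.1]
lead 40 [173.1 175.2 176.3]
lead 55 [141.6 173.9 175.2]
deck end [140.5 141.2 141.9]
```

View pics/f_side.png

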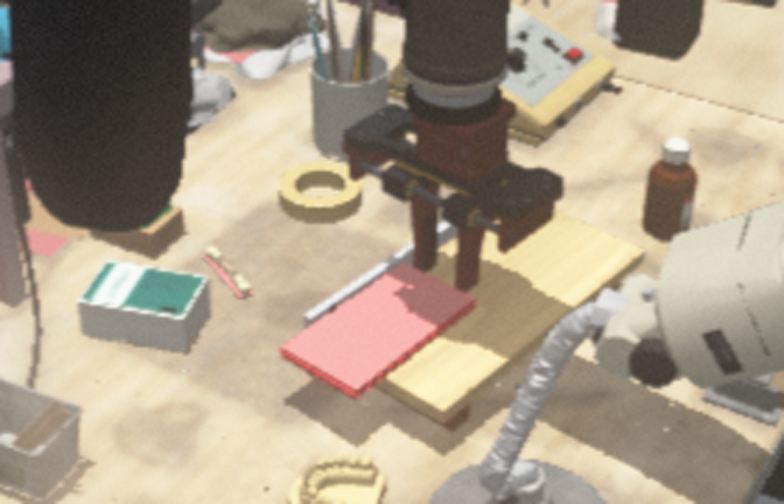

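The overhang is about 35 mm (edge at about 175 mm against the deck end at 140 mm) and the stack is still flat. Push 5 mm more, then back off and lift clear.

```bash
python3 -m crank '[{"delta_pos":[0,0,-2],"turn":0,"gripper":0.6},{"delta_pos":[0,0,-4],"turn":0,"gripper":0.6},{"delta_pos":[0,0,-5],"turn":0,"gripper":0.6},{"delta_pos":[0,0,-5],"turn":0,"gripper":0.6},{"delta_pos":[0,0,0],"turn":0,"gripper":0.6},{"delta_pos":[0,0,15],"turn":0,"gripper":0.6},{"delta_pos":[-25,0,35],"turn":0,"gripper":0.6},{"delta_pos":[-60,0,55],"turn":0,"gripper":0.6},{"delta_pos":[-100,0,75],"turn":0,"gripper":0.6},{"delta_pos":[-130,0,90],"turn":0,"gripper":0.6},{"delta_pos":[-130,0,90],"turn":0,"gripper":0.6},{"delta_pos":[-130,0,90],"turn":0,"gripper":0.6}]'; python3 look.py g side scene; python3 - <<'E'
from h import *
for n in("side","scene"):
    z=np.load(f"pics/g_{n}.npz");p,d=z["p"],z["d"];m,L,r,b=stack(n,p,d)
    W=pts(n,p,d);l=led(W)*1000
    k=(abs(W[...,2]-.045)<.003)&(abs(l[...,0]+40)<20)&(abs(l[...,1]-140)<12)
    g=(L[:,0]>0)&(L[:,0]<55)
    print(n,"lead",np.percentile(L[g][:,1],[99,100]).round(1),"trail",L[g][:,1].min().round(1),"deck end",np.percentile(l[k][:,1],[99,100]).round(1))
    z0=np.load(f"pics/{n}0.npz")["p"].astype(int);df=abs(p.astype(int)-z0).sum(2)
    for nm,(u,v) in {"scene":dict(jaw=(212,181),bot=(253,297),tape=(343,230)),"side":dict(jaw=(270,297),bot=(389,187),tape=(264,188))}[n].items():
        a=df[v-17:v+18,u-17:u+18];print(nm,"changed frac",(a>120).mean().round(3))
E
```

```text
clock: 11.35
tcp_pos: [0.5558, -0.133, 0.1791]
eef_rot: [1.647, 1.569, -0.097]
ft_force: [-0.6, -0.0, 0.6]
width: 0.0348
t 11.35 tcp [ 555.8 -133.   179.1] led [ 32.5 -78.1] F [-0.59 -0.01  0.62]
tool y,z in ledge deg -0.1623099308346312 -90.16230169466895
side 543 [ 29.7 106.6] [154.4  81. ] 89.6 [[-11.300000190734863, 29.700000762939453], [69.69999694824219, 29.100000381469727], [70.80000305175781, 183.39999389648438], [-10.199999809265137, 184.0]]
scene 880 [ 29.2 104. ] [ 79.1 154.4] 0.6 [[-11.100000381469727, 180.8000030517578], [-9.5, 26.399999618530273], [69.5999984741211, 27.200000762939453], [68.0, 181.60000610351562]]
side lead [181.8 182.4] trail 31.3 deck end [141.6 142.2]
jaw changed frac 0.001
bot changed frac 0.0
tape changed frac 0.0
scene lead [178.5 181.4] trail 27.2 deck end [140.6 140.7]
jaw changed frac 0.047
bot changed frac 0.0
tape changed frac 0.0
```

View pics/g_scene.png

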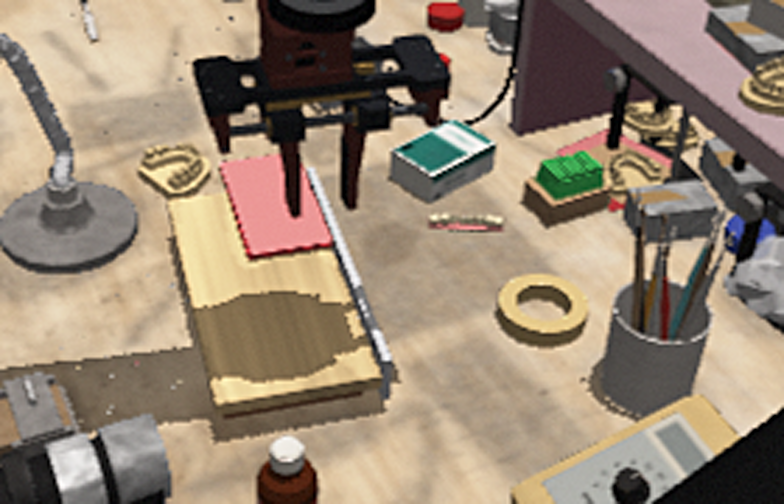

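View pics/g_side.png

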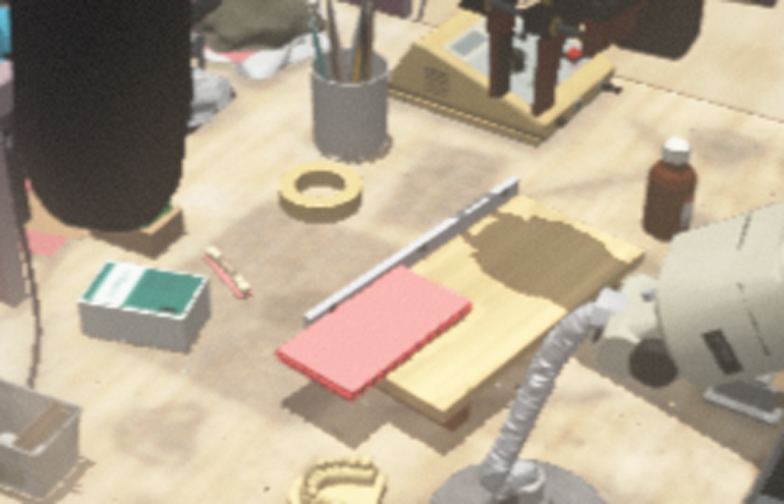

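Both views give about 40 mm of overhang (side 40.2, scene 38–41). The stack is along the fence, with the two cameras' yaw residuals opposite in sign and within 0.6°. The jaw, bottle and tape pictures are unchanged, apart from a slight change near the jaw in the scene view, where the stack's overhang now enters the crop. The gripper is well clear, so I'm handing in.

```bash
python3 -c "
from cell import bot
print(bot.sign_off())"
```

```text
the job is handed in; nothing more can be done
None
```

The stack now lies along the fence and sticks out about 40 mm past the jaw-model end (+y) of the ledge. I handed the job in with the gripper lifted clear, at about 11.4 s on the clock.

- **Push to the fence:** I pushed the stack's long front side with the open fingertips until it stopped against the fence, where the reaction was about 5 N. The cameras put it parallel to the fence at that point.
- **Push along the fence:** I turned the tool 90°, partly closed the fingers and pushed on the stack's other end. No contact force above about 5 N showed in any reading, and the stack was never lifted.

**Last checks:**
- **Overhang:** the side camera gives 40.2 mm and the scene camera 38 to 41 mm.
- **Flat against the fence:** the stack's back edge is at 68–71 mm, and the fence face is at 68.5 mm. The two cameras disagree on the sign of the remaining tilt (+0.6° and -0.4°). I took that as measurement noise and did not press the stack again.
- **Other things:** the bottle and tape pictures are unchanged in both views. The jaw is unchanged in the side view. In the scene view 4.7% of pixels around it changed, which I put down to the stack's end now showing there. I did not check that separately.

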